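# Send the loaded carrier home under the extraction hood

### The arm

A 7-joint arm with a two-finger parallel gripper is mounted at the origin on the work surface. World frame = base frame: x ahead of the robot, y to its left, z up, the work surface at z = 0. Lengths are in m, angles in rad, forces in N, time in s.
With the tool pointing down it reaches from about 0.425 to 0.925 m from the base axis. Payload 6.8 kg.
Tool frame: the origin (TCP) lies between the finger pads; the fingertips stand 11 mm ahead of it and the grasp point (between the pads) lies 8 mm behind it; z points along the fingers, y is the line along which they close (so a half turn about z gives the same grasp; the last joint's range is limited). The gripper opens to 85 mm and grips with 20 to 120 N. Pads are 22 mm wide; open, the fingers measure 114 mm over their backs; the gripper's body (76 mm by 85 mm) begins 54 mm behind the grasp point. The pads swing forward as they close: fully open they stand 13 mm farther back than shut.
Start: joints at [1.053, 0.477, 0.022, 1.555, -0.011, 1.109, -0.083], TCP at [0.269, -0.619, 0.242] pointing down, gripper open.
Joint ranges: [-2.96, 2.96], [-0.34, 2.1], [-1.41, 1.46], [0.24, 2.44], [-1.37, 4.51], [0.17, 1.92], [-2.96, 2.96]. Speed limits (rad/s): [2.39, 2.39, 3.14, 3.14, 3.14, 3.14, 3.14].

### API

Orientations are given as a rotation vector (axis times angle).
In Python, from bench import r gives the robot as it stands.
- The arm moves only by the tool send_rows, never from a script. Its argument "deltas" is a list of rows, each an object of numbers: "dx", "dy", "dz": the shift along the world's x, y, z in mm; "rx", "ry", "rz": the turn, a rotation vector about the world's x, y, z in degrees. A call has 1 to 5 rows; each row is the pose to reach, as a shift and turn from the pose commanded when the call began; what a row does not reach only later rows make up. A row lasts 1/12 s, in which the tool goes at most 41.7 mm and 7.16 degrees, less where a joint would pass 70% of its speed; a pose out of reach is approached as far as the arm can. A call with a gripper value outside its range is refused whole. "jaw" is the finger opening in mm, from 0 to 85.4, set as the call begins (left out, the last holds). The fingers move at their own pace and stop on an object; "newtons" is the grip in N (left out, the last holds). Time passes only in rows, so rows that repeat a pose let the fingers close. It gives the time, the measured TCP pose, the force, the opening and the grip force at its end, in the units of the state.
- r.get_obs(): the state, without advancing time (a new reading comes with each control period).
- r.grab_frame(name): name is "scene" or "side" or "wrist"; returns a dict with "frame" (420x560x3 uint8, blue, green, red), "z_map" (420x560 float32, m along the optical axis (not along the pixel's ray), 0 where there is no reading), "vertical_fov" (degrees; the focal length in pixels is half the picture's height over the tangent of half this angle, whatever the lens; pixels are square), "cx", "cy" (the principal point, pixels), "xyz" and "orientation" of the camera in the world. Camera axes: x right, y down, z forward; pixel columns grow to the right and rows downward; lengths in m; the calibration is good to about 2 mm. A picture is of the moment at which its call begins.
- r.hand_in(): hands the job in; it is judged then, once.
The state is a dict: "clock": time; "joints": joint angles; "qvel": joint speeds; "tau": joint torques, N m; "tcp_pos": TCP position; "orientation": TCP orientation; "contact_force": force on the tool from outside, world axes, zero at the start; "moment": the same for the moment, N m; "grip_width": finger opening in m; "gripper_force": force on a finger pad.
Only numpy, scipy, OpenCV 4.12 (cv2) and the standard library are available. Lean on these libraries where they do the work, as an engineer would, in place of code of your own. Each camera call takes 0.05 s, during which the arm holds its last target. There are 200 camera calls.

### The job

First clear the slideway: take the copper-coloured casting that was left standing in front of the hood and stand it upright in the green parts tray. Then slide the blue carrier by its red handle along the slideway, under the hood, until it is fully home against the end wall, with its aluminium casting still standing on it. Do not topple the casting on the carrier, and leave the hammer, the finned cover and the bottle where they are.

Things in the scene. Friction and masses are not known exactly. Their poses are not given: they have to be found in the camera images.
- hood: Fixed slideway with a steel extraction hood at its end. Origin on the table top, on the slideway's centre line; z up, +y along the slideway into the hood (at yaw 0 to the robot's left). Steel strip 136 mm wide, 6 mm thick, y = -260 to +250 mm; yellow guide rails on both edges, inner faces x = +-59, outer +-67 mm, tops 22 mm above the table. Inner face of the end wall (the stop): y = +245 mm.
- home (a point): Point on the slideway's upper surface (6 mm above the table), on its centre line, 165 mm from the hood's origin: where the carrier's origin lies when its front edge touches the end wall.
- mouth (a point): Middle of the hood's mouth, 75 mm along +y from the hood's origin, at the roof's underside, 120 mm above the table. The hood is 200 mm wide and runs from 4 mm before this point to y = +250 mm; yellow lintel over the mouth, top at 130 mm; above the roof a tapered cowl and duct stub up to 261 mm. Side wall at -x, open at +x but for two posts.
- carrier: Loose blue tray on the slideway, 110 mm wide (x), 160 mm long (y), rim 18 mm high, black floor 6 mm thick, about 0.45 kg. Origin at the centre of its underside; z up, +y towards the hood. 4 mm play to each guide rail; slides with plain friction (some 3 to 10 N with its load). A flat stem runs back from its rear edge to the red handle, which stays 115 mm outside the mouth when home.
- handle (a point): Point in the carrier's red handle, a square post 24 x 24 mm, upright, 64 mm high, whose top is 67 mm above the carrier's underside. The point lies on the post's axis, 50 mm above the carrier's underside and 205 mm behind (-y) its origin.
- load: Loose aluminium casting standing on the carrier's floor, 85 mm high, about 0.35 kg: square flange 60 x 60 x 10 mm, round body 44 mm in diameter up to 60 mm, neck 32 mm in diameter above; a side spigot reaches 32 mm from the axis along its x at 36 mm height. Origin at the centre of its underside, z up.
- stray: Loose copper-coloured round casting standing on the slideway between the carrier and the hood, 85 mm high, about 0.3 kg: flange 56 mm in diameter and 12 mm high, body 42 mm in diameter up to 45 mm, smooth neck 34 mm in diameter from 49 mm to the top. Origin at the centre of its underside, z up.
- parts_tray: Fixed green open tray on the table beside the slideway, on the robot's side: 110 mm (x) by 140 mm (y), 22 mm high, walls 4 mm, floor 4 mm. Origin at the centre of its underside; z up.
- hammer: Loose hammer, 280 mm long, lying on the table to the robot's right. Bystander. Origin on its underside.
- cover: Loose finned aluminium cover, 80 x 110 x 24 mm, lying on the table beyond the slideway. Bystander. Origin at the centre of its underside.
- bottle: Loose blue bottle, 64 mm in diameter and 170 mm high, standing on the robot's side of the hood. Bystander. Origin at the centre of its underside.

How it is judged:
By the outcome, as a careful person would: the job done as asked, in the order asked, and still so for the second after the job is handed in, with the robot touching nothing.
It also fails if it takes over 54 s, if anything falls off the work surface, if the arm or the gripper's body presses on something with over 40 N, if the wrist force passes 120 N, or if a joint passes its speed limit or range.

## Working session

There is one attempt and no reset: what is moved stays moved. The work goes in short steps, Python scripts to look and compute and a tool call to move; the robot and the scene stay as the last step left them, time stands still between calls to the robot, and variables do not carry over. Pictures are saved under pics/ and viewed, at most 10 in all, crops included, and the job is handed in when it is done.

Besides the shell and the picture viewer there is one more tool, called after "Call:" as name(argument=value, ...) on one line, values as JSON. send_rows: Moves the arm, as the interface text tells. Its arguments: {"type":"object","properties":{"deltas":{"type":"array","items":{"type":"object","properties":{"dx":{"type":"number"},"dy":{"type":"number"},"dz":{"type":"number"},"rx":{"type":"number"},"ry":{"type":"number"},"rz":{"type":"number"}}}},"jaw":{"type":"number"},"newtons":{"type":"number"}},"required":["deltas"]}

```bash
ls; mkdir -p pics; cat > h.py <<'E'
import numpy as np, cv2
from scipy.spatial.transform import Rotation as R
from bench import r
def grab(n,save=None):
    f=r.grab_frame(n)
    if save: cv2.imwrite(f'pics/{save}.png',f['frame'])
    h=f['frame'].shape[0]; F=h/2/np.tan(np.radians(f['vertical_fov'])/2)
    z=f['z_map']; v,u=np.mgrid[:z.shape[0],:z.shape[1]]
    o=np.array(f['orientation'],float); M=R.from_rotvec(o).as_matrix() if o.size==3 else o.reshape(3,3)
    d=np.dstack([(u-f['cx'])/F,(v-f['cy'])/F,np.ones_like(z)])
    f['ray']=d@M.T; f['P']=f['ray']*z[...,None]+np.array(f['xyz']); f['P'][z==0]=np.nan
    f['hsv']=cv2.cvtColor(f['frame'],cv2.COLOR_BGR2HSV)
    return f
E
python3 - <<'E'
from h import *
print(r.get_obs())
for n in('scene','side'):
    f=grab(n,n+'0'); print(n,f['xyz'],f['orientation'],f['vertical_fov'],f['cx'],f['cy'])
    np.savez(n+'0',P=f['P'],hsv=f['hsv'],ray=f['ray'],xyz=f['xyz'],frame=f['frame'])
a=cv2.imread('pics/scene0.png')
E
```

```text
pics
{'clock': 0.0, 'joints': array([ 1.05289184,  0.47780587,  0.02233489,  1.5564669 , -0.01148678,
        1.10930509, -0.08313657]), 'qvel': array([ 5.43871392e-04,  6.36877613e-05,  4.70596212e-04,  1.31873320e-04,
        8.73694241e-05, -1.13949152e-03,  3.41057162e-04]), 'tau': array([-2.95776517e-04, -5.96448827e+01,  1.60740662e+00, -2.81195945e+01,
        1.24166161e-02,  9.27479676e-03,  1.97520370e-05]), 'tcp_pos': array([ 0.26869417, -0.61858079,  0.24131523]), 'orientation': array([-3.07412985e+00, -6.38854198e-01,  8.19185887e-04]), 'contact_force': array([0.72857341, 0.05053749, 0.71799916]), 'moment': array([-0.03239489,  0.01851091,  0.04056571]), 'gripper_force': 0.0, 'grip_width': 0.085726234322205}
scene [ 1.17059854 -0.56082833  0.63910475] [-1.99378541 -0.96459409  0.47948196] 57.264683768237234 284.3748832420522 211.29029494820307
side [0.09419527 0.66201924 1.02563557] [-0.76103467  2.64281657 -1.02999028] 43.51811418412773 284.81301098562176 202.27599693802406
```

View pics/scene0.png

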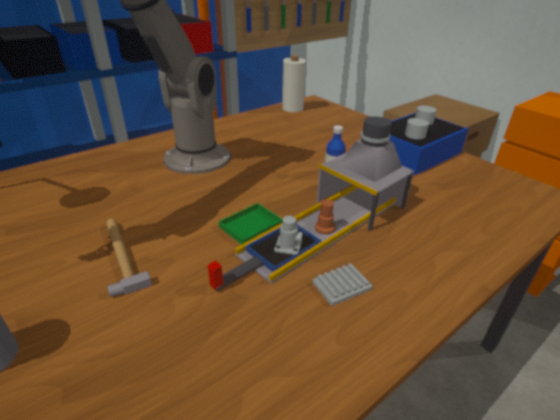

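View pics/side0.png

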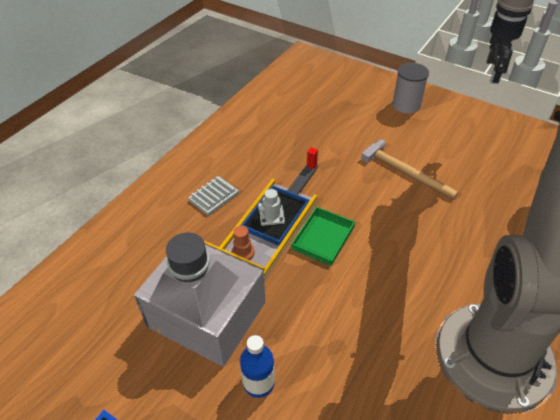

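The scene view shows the red handle at (216,275), load at (289,235), stray at (326,218), green tray at (250,222), hood at (365,180) and bottle at (337,147). In the side view the handle is at (312,157), load at (271,207), stray at (243,243) and tray at (324,236).

```bash
cat > m.py <<'E'
from h import *
def masks(hsv):
    H,S,V=[hsv[...,i].astype(int) for i in range(3)]
    return dict(red=((H<4)|(H>176))&(S>200)&(V>90),green=(H>50)&(H<75)&(S>150),yellow=(H>20)&(H<32)&(S>180)&(V>120),
      copper=(((H<10)&(S>90)&(S<200)&(V>60))),blue=(H>105)&(H<122)&(S>120))
E
python3 - <<'E'
from m import *
for n in('scene0','side0'):
    d=np.load(n+'.npz'); P=d['P']; m=masks(d['hsv'])
    print(n)
    roi=(P[...,0]>.3)&(P[...,0]<1)&(abs(P[...,1])<.6)&(P[...,2]>0.004)&(P[...,2]<.3)
    for k in m:
        mm=(m[k]&roi).astype(np.uint8); nn,lab,st,c=cv2.connectedComponentsWithStats(mm)
        for i in range(1,nn):
            if st[i,4]<25: continue
            p=P[lab==i]; print(k,st[i],np.round(np.nanpercentile(p,[3,50,97],axis=0),3).tolist())
    y=P[m['yellow']&roi&(P[...,2]<.035)&(P[...,2]>.015)]; c=y.mean(0); w=np.linalg.svd((y-c)[:,:2],full_matrices=False)[2]
    print('rail',c,w[0],np.degrees(np.arctan2(-w[0][0],w[0][1])))
    # heights map in rail frame later
E
```

```text
scene0
red [209 263  10   8  45] [[0.6, -0.292, 0.068], [0.608, -0.284, 0.073], [0.616, -0.276, 0.074]]
green [220 204  61  39 598] [[0.402, -0.157, 0.004], [0.449, -0.089, 0.013], [0.514, -0.018, 0.022]]
yellow [319 165  58  29 211] [[0.486, 0.142, 0.118], [0.585, 0.151, 0.124], [0.667, 0.158, 0.129]]
yellow [329 193  12   7  31] [[0.504, 0.166, 0.018], [0.51, 0.19, 0.02], [0.514, 0.21, 0.023]]
yellow [295 204  26  14  64] [[0.513, 0.024, 0.018], [0.519, 0.068, 0.021], [0.525, 0.119, 0.023]]
yellow [269 213 101  67 379] [[0.637, -0.17, 0.016], [0.652, -0.031, 0.021], [0.665, 0.182, 0.023]]
yellow [235 225  45  28 105] [[0.512, -0.185, 0.007], [0.531, -0.134, 0.021], [0.541, -0.044, 0.023]]
copper [315 214  15  20  37] [[0.572, 0.037, 0.008], [0.591, 0.045, 0.012], [0.621, 0.055, 0.051]]
copper [215 274   9  16  31] [[0.595, -0.29, 0.014], [0.616, -0.273, 0.018], [0.619, -0.257, 0.044]]
blue [327 135  18  21 254] [[0.372, 0.279, 0.088], [0.395, 0.295, 0.111], [0.413, 0.315, 0.143]]
blue [390 135  43  39 909] [[0.449, 0.525, 0.015], [0.536, 0.531, 0.068], [0.56, 0.593, 0.1]]
blue [299
[... 653 characters left out ...]
 0.022], [0.646, 0.155, 0.131]]
copper [232 226  22  32 279] [[0.571, 0.046, 0.017], [0.585, 0.071, 0.059], [0.608, 0.086, 0.093]]
blue [248 186  61  59 439] [[0.533, -0.156, 0.009], [0.568, -0.045, 0.021], [0.632, 0.006, 0.027]]
blue [243 206  15  19  63] [[0.637, -0.068, 0.013], [0.64, -0.034, 0.02], [0.643, -0.004, 0.026]]
blue [241 346  32  35 805] [[0.352, 0.293, 0.089], [0.37, 0.325, 0.116], [0.401, 0.342, 0.142]]
blue [248 389  24   8  48] [[0.351, 0.316, 0.008], [0.362, 0.336, 0.014], [0.381, 0.344, 0.021]]
blue [ 96 410  21  10 110] [[0.53, 0.53, 0.097], [0.548, 0.536, 0.1], [0.557, 0.547, 0.103]]
rail [ 0.57768041 -0.03635305  0.02124357] [-0.11741019  0.9930835 ] 6.742660744964674
```

```bash
cat > meas.py <<'E'
from m import *
from scipy.optimize import least_squares
def frame_pts(P,m):
    return P[m]
def pts(d,key,lo,hi,box):
    P=d['P']; m=masks(d['hsv'])[key]&(P[...,2]>lo)&(P[...,2]<hi)&(P[...,0]>box[0])&(P[...,0]<box[1])&(P[...,1]>box[2])&(P[...,1]<box[3])
    return P[m]
def circ(p,r0):
    f=lambda q:np.hypot(p[:,0]-q[0],p[:,1]-q[1])-r0
    s=least_squares(f,p[:,:2].mean(0),loss='soft_l1',f_scale=.002); return s.x,np.sqrt(np.mean(s.fun**2))
E
python3 - <<'E'
from meas import *
D=[np.load(n+'.npz') for n in('scene0','side0')]
for d in D+[None]:
    S=[d] if d is not None else D
    y=np.vstack([pts(s,'yellow',.018,.026,(.48,.7,-.2,.21)) for s in S])
    side=np.where(y[:,0]-(.59-.09*y[:,1])>0,1,-1)
    f=lambda q:(y[:,0]-q[0])*np.cos(q[1])+y[:,1]*np.sin(q[1])-side*.063
    s=least_squares(f,[.59,.09],loss='soft_l1',f_scale=.002); print('axis x at y=0',s.x[0],'yaw',np.degrees(s.x[1]),np.std(s.fun),len(y))
    g=np.vstack([pts(s,'green',.003,.03,(.38,.53,-.2,.02)) for s in S])
    print('tray',cv2.minAreaRect((g[:,:2]*1000).astype(np.float32)))
for d,n in zip(D,('scene','side')):
    P=d['P'];hsv=d['hsv']; H=hsv[...,0].astype(int);Sx=hsv[...,1]
    near=np.hypot(P[...,0]-.588,P[...,1]-.062)<.05
    m=near&(P[...,2]>.06)&(P[...,2]<.1); p=P[m]; print(n,'stray neck',len(p),circ(p,.017),'top',np.nanmax(p[:,2]))
    t=P[near&(P[...,2]>.086)&(P[...,2]<.096)]; print(' top',len(t),t.mean(0))
    near=np.hypot(P[...,0]-.597,P[...,1]+.05)<.05
    p=P[near&(P[...,2]>.075)&(P[...,2]<.094)];print(' load neck',len(p),circ(p,.016) if len(p)>5 else 0)
    t=P[near&(P[...,2]>.093)&(P[...,2]<.103)]; print(' top',len(t),t.mean(0))
    rd=P[((H<8)|(H>174))&(Sx>170)&(abs(P[...,0]-.605)<.04)&(abs(P[...,1]+.275)<.04)&(P[...,2]>.02)]
    t=rd[rd[:,2]>.068]; print(' red',rd.min(0),rd.max(0),'top',len(t),t.mean(0), cv2.minAreaRect((t[:,:2]*1000).astype(np.float32)))
    l=P[(masks(hsv)['yellow'])&(P[...,2]>.1)&(P[...,2]<.135)]; print(' lintel',np.percentile(l,[2,50,98],axis=0).round(4).tolist())
    t=l[l[:,2]>.127]
E
```

```text
axis x at y=0 0.5870212542801657 yaw 4.078618579463895 0.002684395335422057 520
tray ((457.0989685058594, -86.42603302001953), (113.38054656982422, 140.38601684570312), 4.12265682220459)
axis x at y=0 0.585198583422519 yaw 4.377477334961273 0.0024443690080526697 488
tray ((455.11834716796875, -82.20137023925781), (109.25865936279297, 144.54629516601562), 3.6200504302978516)
axis x at y=0 0.5861882406328741 yaw 4.11760548369744 0.002690581636089002 1008
tray ((456.94317626953125, -83.3521499633789), (113.41036224365234, 146.6155548095703), 4.01423978805542)
scene stray neck 189 (array([0.5944727 , 0.06442432]), np.float64(0.004383897808562994)) top 0.09246383465189478
 top 85 [0.59734293 0.06228345 0.089707  ]
 load neck 81 (array([ 0.59805057, -0.06785104]), np.float64(0.0011903939498969444))
 top 87 [ 0.59996563 -0.06961907  0.09597342]
 red [ 0.59411886 -0.29409205  0.02004086] [ 0.61895622 -0.27037185  0.07434482] top 87 [ 0.60714714 -0.28287539  0.07202275] ((606.3846435546875, -282.685302734375), (23.73402976989746, 22.64187240600586), 2.963287353515625)
 lintel [[0.4838, 0.1418, 0.1177], [0.5848, 0.1509, 0.1236], [0.6695, 0.158, 0.1291]]
side stray neck 250 (array([0.59551112, 0.06535037]), np.float64(0.005029156251160606)) top 0.09608999550130781
 top 139 [0.59395402 0.06686703 0.09054708]
 load neck 79 (array([ 0.59837231, -0.06730499]), np.float64(0.002508357618874424))
 top 101 [ 0.59761629 -0.06535223  0.09684522]
 red [ 0.5911749  -0.29231073  0.02000957] [ 0.61522765 -0.26322755  0.07875045] top 56 [ 0.60277205 -0.2773182   0.07307896] ((602.8035278320312, -278.71600341796875), (22.038782119750977, 26.448163986206055), 7.610547065734863)
 lintel [[0.4776, 0.1446, 0.1264], [0.5495, 0.1513, 0.13], [0.6173, 0.1567, 0.1337]]
```

Call:
send_rows(deltas=[{"dx": 16,"dy": 34,"dz": 0,"rz": 3.5},{"dx": 32,"dy": 68,"dz": 0,"rz": 7},{"dx": 48,"dy": 102,"dz": 0,"rz": 10.5},{"dx": 64,"dy": 136,"dz": 0,"rz": 14},{"dx": 80,"dy": 170,"dz": 0,"rz": 17.6}], jaw=85, newtons=50)

```text
$.deltas[0]: bad value
```

Call:
send_rows(deltas=[{"dx": 16,"dy": 34,"dz": 0,"rz": 3.5},{"dx": 32,"dy": 68,"dz": 0,"rz": 7},{"dx": 48,"dy": 102,"dz": 0,"rz": 10.5},{"dx": 64,"dy": 136,"dz": 0,"rz": 14},{"dx": 80,"dy": 170,"dz": 0,"rz": 17.6}])

```text
$.deltas[0]: bad value
```

Call:
send_rows(deltas=[{"dx": 16,"dy": 34,"dz": 0,"rz": 3.5},{"dx": 32,"dy": 68,"dz": 0,"rz": 7},{"dx": 48,"dy": 102,"dz": 0,"rz": 10.5},{"dx": 64,"dy": 136,"dz": 0,"rz": 14},{"dx": 80,"dy": 170,"dz": 0,"rz": 17.6}])

```text
$.deltas[0]: bad value
```

Call:
send_rows(deltas=[{"dx": 18,"dy": 34,"dz": 0,"rz": 3.5},{"dx": 36,"dy": 68,"dz": 0,"rz": 7},{"dx": 54,"dy": 102,"dz": 0,"rz": 10.5},{"dx": 72,"dy": 136,"dz": -20,"rz": 14},{"dx": 85,"dy": 168,"dz": -40,"rz": 17.6}])

```text
$.deltas[0]: bad value
```

Call:
send_rows(deltas=[{"dx": 16,"dy": 34,"dz": 0,"rx": 0,"ry": 0,"rz": 3.5},{"dx": 32,"dy": 68,"dz": 0,"rx": 0,"ry": 0,"rz": 7},{"dx": 48,"dy": 102,"dz": 0,"rx": 0,"ry": 0,"rz": 10.5},{"dx": 64,"dy": 136,"dz": 0,"rx": 0,"ry": 0,"rz": 14},{"dx": 80,"dy": 170,"dz": 0,"rx": 0,"ry": 0,"rz": 17.6}], jaw=85, newtons=50)

```text
clock: 0.52
tcp_pos: [0.3492, -0.4472, 0.2419]
orientation: [-2.94, -1.106, 0.001]
contact_force: [1.6, -0.1, -0.4]
grip_width: 0.0852
gripper_force: 0.0
```

Call:
send_rows(deltas=[{"dx": 16,"dy": 34,"dz": 0,"rx": 0,"ry": 0,"rz": 3.5},{"dx": 32,"dy": 68,"dz": 0,"rx": 0,"ry": 0,"rz": 7},{"dx": 48,"dy": 102,"dz": 0,"rx": 0,"ry": 0,"rz": 10.5},{"dx": 64,"dy": 136,"dz": 0,"rx": 0,"ry": 0,"rz": 14},{"dx": 80,"dy": 170,"dz": 0,"rx": 0,"ry": 0,"rz": 17.6}])

```text
clock: 0.93
tcp_pos: [0.4291, -0.2773, 0.2422]
orientation: [-2.736, -1.543, 0.0]
contact_force: [0.4, -0.3, -0.3]
grip_width: 0.0851
gripper_force: 0.0
```

Call:
send_rows(deltas=[{"dx": 16,"dy": 34,"dz": 0,"rx": 0,"ry": 0,"rz": 3.5},{"dx": 32,"dy": 68,"dz": 0,"rx": 0,"ry": 0,"rz": 7},{"dx": 48,"dy": 102,"dz": 0,"rx": 0,"ry": 0,"rz": 10.5},{"dx": 64,"dy": 136,"dz": 0,"rx": 0,"ry": 0,"rz": 14},{"dx": 80,"dy": 170,"dz": 0,"rx": 0,"ry": 0,"rz": 17.6}])

```text
clock: 1.35
tcp_pos: [0.5091, -0.1074, 0.2422]
orientation: [-2.468, -1.944, 0.0]
contact_force: [0.8, -0.6, -0.7]
grip_width: 0.0849
gripper_force: 0.0
```

Call:
send_rows(deltas=[{"dx": 18,"dy": 34,"dz": 0,"rx": 0,"ry": 0,"rz": 3.5},{"dx": 36,"dy": 68,"dz": 0,"rx": 0,"ry": 0,"rz": 7},{"dx": 54,"dy": 102,"dz": 0,"rx": 0,"ry": 0,"rz": 10.5},{"dx": 72,"dy": 136,"dz": -20,"rx": 0,"ry": 0,"rz": 14},{"dx": 85,"dy": 168,"dz": -40,"rx": 0,"ry": 0,"rz": 17.6}])

```text
clock: 1.77
tcp_pos: [0.5959, 0.0606, 0.2029]
orientation: [2.141, 2.296, 0.004]
contact_force: [-0.0, -0.9, 0.5]
grip_width: 0.0846
gripper_force: 0.0
```

```bash
python3 - <<'E'
from meas import *
f=grab('wrist','w1'); P=f['P']; print(r.get_obs()['tcp_pos'],f['xyz'])
near=np.hypot(P[...,0]-.595,P[...,1]-.065)<.04
t=P[near&(P[...,2]>.084)&(P[...,2]<.1)]; print('top',len(t),np.median(t,axis=0),cv2.minEnclosingCircle((t[:,:2]*1000).astype(np.float32)))
m=masks(f['hsv'])['yellow']&(P[...,2]>.015)&(P[...,2]<.03); y=P[m]; print(len(y), y.min(0) if len(y) else 0,y.max(0) if len(y) else 0)
if len(y)>50:
    side=np.where(y[:,0]-(.586-.072*y[:,1])>0,1,-1)
    s=least_squares(lambda q:(y[:,0]-q[0])*np.cos(q[1])+y[:,1]*np.sin(q[1])-side*.063,[.59,.07],loss='soft_l1',f_scale=.002); print(s.x[0],np.degrees(s.x[1]),np.std(s.fun))
E
```

```text
[0.59439967 0.06917744 0.19800511] [0.58937908 0.1424984  0.3352867 ]
top 1300 [0.59573298 0.06609008 0.09172499] ((595.910400390625, 65.04380798339844), 16.91643524169922)
4352 [ 0.50899215 -0.18441692  0.01731662] [0.66658477 0.15879378 0.02541354]
0.5870752789086762 4.203133324572743 0.00245688927162809
```

View pics/w1.png

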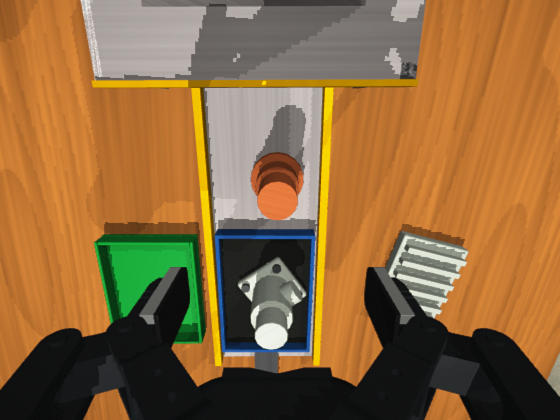

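The wrist view shows stray top at (277,200), load top at (270,335), carrier, tray and lintel at row 84. The wrist camera sits on the hood side, so I check clearance to the cowl.

```bash
python3 - <<'E'
from meas import *
o=r.get_obs(); print(o['joints'].round(3),o['tcp_pos'])
for n in('scene0','side0'):
    P=np.load(n+'.npz')['P']
    for a,b in((.12,.135),(.135,.16),(.16,.18),(.18,.2),(.2,.22),(.22,.25),(.25,.28)):
        q=P[(P[...,2]>a)&(P[...,2]<b)&(abs(P[...,0]-.575)<.12)&(P[...,1]>.12)&(P[...,1]<.37)]
        if len(q): print(n,a,np.percentile(q[:,:2],[1,99],axis=0).round(3).tolist())
E
```

```text
[ 0.176  0.447 -0.515  1.76   0.248  1.001 -0.349] [0.59439967 0.06917744 0.19800511]
scene0 0.12 [[0.473, 0.144], [0.674, 0.329]]
scene0 0.135 [[0.517, 0.194], [0.631, 0.317]]
scene0 0.16 [[0.524, 0.204], [0.623, 0.307]]
scene0 0.18 [[0.531, 0.212], [0.613, 0.299]]
scene0 0.2 [[0.537, 0.218], [0.606, 0.291]]
scene0 0.22 [[0.539, 0.219], [0.606, 0.279]]
scene0 0.25 [[0.535, 0.222], [0.603, 0.291]]
side0 0.12 [[0.465, 0.148], [0.665, 0.334]]
side0 0.135 [[0.503, 0.202], [0.618, 0.324]]
side0 0.16 [[0.512, 0.209], [0.609, 0.314]]
side0 0.18 [[0.52, 0.218], [0.603, 0.306]]
side0 0.2 [[0.528, 0.222], [0.599, 0.3]]
side0 0.22 [[0.528, 0.229], [0.593, 0.299]]
side0 0.25 [[0.532, 0.226], [0.601, 0.295]]
```

Call:
send_rows(deltas=[{"dx": 1.5,"dy": -3.5,"dz": -20,"rx": 0,"ry": 0,"rz": 0},{"dx": 1.5,"dy": -3.5,"dz": -50,"rx": 0,"ry": 0,"rz": 0},{"dx": 1.5,"dy": -3.5,"dz": -80,"rx": 0,"ry": 0,"rz": 0},{"dx": 1.5,"dy": -3.5,"dz": -80,"rx": 0,"ry": 0,"rz": 0},{"dx": 1.5,"dy": -3.5,"dz": -80,"rx": 0,"ry": 0,"rz": 0}])

```text
clock: 2.23
tcp_pos: [0.5941, 0.0551, 0.121]
orientation: [-2.143, -2.293, 0.005]
contact_force: [1.6, -0.4, 0.5]
grip_width: 0.0851
gripper_force: 0.0
```

Call:
send_rows(deltas=[{"dx": 1.5,"dy": 10,"dz": 0,"rx": 0,"ry": 0,"rz": 0.3},{"dx": 1.5,"dy": 10,"dz": -15,"rx": 0,"ry": 0,"rz": 0.3},{"dx": 1.5,"dy": 10,"dz": -35,"rx": 0,"ry": 0,"rz": 0.3},{"dx": 1.5,"dy": 10,"dz": -54,"rx": 0,"ry": 0,"rz": 0.3},{"dx": 1.5,"dy": 10,"dz": -54,"rx": 0,"ry": 0,"rz": 0.3}])

```text
clock: 2.65
tcp_pos: [0.5963, 0.066, 0.0675]
orientation: [-2.137, -2.301, 0.002]
contact_force: [-1.0, -0.4, -0.3]
grip_width: 0.0851
gripper_force: 0.0
```

Call:
send_rows(deltas=[{"dx": 0,"dy": 0,"dz": 0,"rx": 0,"ry": 0,"rz": 0},{"dx": 0,"dy": 0,"dz": 0,"rx": 0,"ry": 0,"rz": 0},{"dx": 0,"dy": 0,"dz": 0,"rx": 0,"ry": 0,"rz": 0},{"dx": 0,"dy": 0,"dz": 0,"rx": 0,"ry": 0,"rz": 0},{"dx": 0,"dy": 0,"dz": 0,"rx": 0,"ry": 0,"rz": 0}], jaw=20, newtons=50)

```text
clock: 3.07
tcp_pos: [0.5976, 0.0656, 0.0698]
orientation: [2.138, 2.3, 0.002]
contact_force: [-2.2, -1.5, 5.7]
grip_width: 0.0319
gripper_force: 48.9
```

Call:
send_rows(deltas=[{"dx": 0,"dy": 0,"dz": 8,"rx": 0,"ry": 0,"rz": 0},{"dx": 0,"dy": 0,"dz": 25,"rx": 0,"ry": 0,"rz": 0},{"dx": 0,"dy": 0,"dz": 45,"rx": 0,"ry": 0,"rz": 0},{"dx": 0,"dy": 0,"dz": 62,"rx": 0,"ry": 0,"rz": 0},{"dx": 0,"dy": 0,"dz": 70,"rx": 0,"ry": 0,"rz": 0}])

```text
clock: 3.48
tcp_pos: [0.5978, 0.0656, 0.1408]
orientation: [2.138, 2.3, 0.003]
contact_force: [0.6, 0.1, -4.0]
grip_width: 0.0323
gripper_force: 50.1
```

```bash
python3 - <<'E'
from meas import *
o=r.get_obs(); print(o['tcp_pos'],o['grip_width'],o['gripper_force'],o['contact_force'])
f=grab('wrist','w2'); P=f['P']
g=P[masks(f['hsv'])['green']&(P[...,2]<.03)]; print('tray',len(g),cv2.minAreaRect((g[:,:2]*1000).astype(np.float32)))
E
```

```text
[0.59781709 0.06558017 0.14083915] 0.03232507148062225 50.11443257331848 [ 0.61826845  0.10490037 -3.97366927]
tray 7952 ((457.6093444824219, -83.54236602783203), (110.01773834228516, 140.48931884765625), 3.620439291000366)
```

View pics/w2.png

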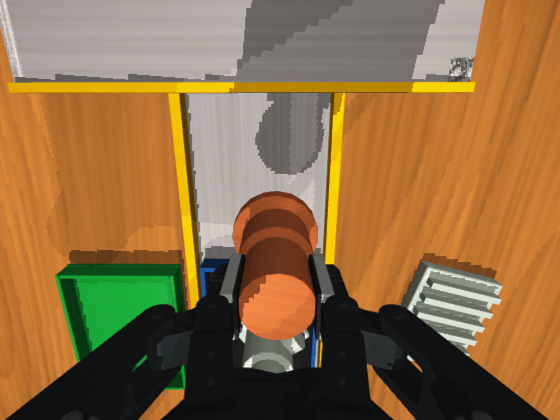

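The stray hangs upright in the gripper (275,300), with the tray at lower left. Its measured size of 110 x 140.5 mm matches.

Call:
send_rows(deltas=[{"dx": -8,"dy": -8,"dz": 0,"rx": 0,"ry": 0,"rz": 0},{"dx": -22,"dy": -24,"dz": 0,"rx": 0,"ry": 0,"rz": 0},{"dx": -40,"dy": -43,"dz": 0,"rx": 0,"ry": 0,"rz": 0},{"dx": -58,"dy": -62,"dz": 0,"rx": 0,"ry": 0,"rz": 0},{"dx": -76,"dy": -81,"dz": 0,"rx": 0,"ry": 0,"rz": 0}])

```text
clock: 3.95
tcp_pos: [0.5184, -0.017, 0.1369]
orientation: [-2.138, -2.299, 0.004]
contact_force: [0.6, -0.2, -2.6]
grip_width: 0.032
gripper_force: 50.2
```

Call:
send_rows(deltas=[{"dx": -18,"dy": -19,"dz": 0,"rx": 0,"ry": 0,"rz": 0},{"dx": -36,"dy": -38,"dz": 0,"rx": 0,"ry": 0,"rz": 0},{"dx": -52,"dy": -56,"dz": 0,"rx": 0,"ry": 0,"rz": 0},{"dx": -61,"dy": -66,"dz": 0,"rx": 0,"ry": 0,"rz": 0},{"dx": -63,"dy": -68,"dz": 0,"rx": 0,"ry": 0,"rz": 0}])

```text
clock: 4.37
tcp_pos: [0.454, -0.0865, 0.1369]
orientation: [-2.142, -2.295, 0.007]
contact_force: [-0.3, -0.3, -3.6]
grip_width: 0.0321
gripper_force: 50.1
```

Call:
send_rows(deltas=[{"dx": 0,"dy": 0,"dz": -10,"rx": 0,"ry": 0,"rz": 0},{"dx": 0,"dy": 0,"dz": -28,"rx": 0,"ry": 0,"rz": 0},{"dx": 0,"dy": 0,"dz": -46,"rx": 0,"ry": 0,"rz": 0},{"dx": 0,"dy": 0,"dz": -60,"rx": 0,"ry": 0,"rz": 0},{"dx": 0,"dy": 0,"dz": -65,"rx": 0,"ry": 0,"rz": 0}])

```text
clock: 4.78
tcp_pos: [0.457, -0.0822, 0.0707]
orientation: [-2.134, -2.3, 0.002]
contact_force: [0.2, -0.2, -2.9]
grip_width: 0.0319
gripper_force: 50.3
```

Call:
send_rows(deltas=[{"dx": 0,"dy": 0,"dz": -1,"rx": 0,"ry": 0,"rz": 0},{"dx": 0,"dy": 0,"dz": -2,"rx": 0,"ry": 0,"rz": 0},{"dx": 0,"dy": 0,"dz": -2,"rx": 0,"ry": 0,"rz": 0}])

```text
clock: 5.03
tcp_pos: [0.4586, -0.0832, 0.0716]
orientation: [2.138, 2.301, 0.001]
contact_force: [-0.1, -0.1, -2.9]
grip_width: 0.0321
gripper_force: 50.3
```

Call:
send_rows(deltas=[{"dx": 0,"dy": 0,"dz": -1,"rx": 0,"ry": 0,"rz": 0},{"dx": 0,"dy": 0,"dz": -1,"rx": 0,"ry": 0,"rz": 0},{"dx": 0,"dy": 0,"dz": -1,"rx": 0,"ry": 0,"rz": 0}])

```text
clock: 5.28
tcp_pos: [0.4583, -0.0837, 0.0708]
orientation: [2.139, 2.3, 0.001]
contact_force: [-0.3, -0.6, -2.5]
grip_width: 0.0321
gripper_force: 50.3
```

Call:
send_rows(deltas=[{"dx": 0,"dy": 0,"dz": -1,"rx": 0,"ry": 0,"rz": 0},{"dx": 0,"dy": 0,"dz": -2,"rx": 0,"ry": 0,"rz": 0},{"dx": 0,"dy": 0,"dz": -2,"rx": 0,"ry": 0,"rz": 0}])

```text
clock: 5.53
tcp_pos: [0.4579, -0.0837, 0.0682]
orientation: [2.139, 2.301, -0.0]
contact_force: [-0.9, -0.4, -2.9]
grip_width: 0.0321
gripper_force: 50.3
```

Call:
send_rows(deltas=[{"dx": 0,"dy": 0,"dz": -1,"rx": 0,"ry": 0,"rz": 0},{"dx": 0,"dy": 0,"dz": -1,"rx": 0,"ry": 0,"rz": 0},{"dx": 0,"dy": 0,"dz": -1,"rx": 0,"ry": 0,"rz": 0}])

```text
clock: 5.78
tcp_pos: [0.458, -0.0837, 0.0678]
orientation: [2.139, 2.301, -0.001]
contact_force: [-2.4, -0.0, 5.7]
grip_width: 0.032
gripper_force: 51.1
```

Touching the floor (+5.7 N). Releasing and rising.

Call:
send_rows(deltas=[{"dx": 0,"dy": 0,"dz": 0,"rx": 0,"ry": 0,"rz": 0},{"dx": 0,"dy": 0,"dz": 0,"rx": 0,"ry": 0,"rz": 0},{"dx": 0,"dy": 0,"dz": 0,"rx": 0,"ry": 0,"rz": 0},{"dx": 0,"dy": 0,"dz": 0,"rx": 0,"ry": 0,"rz": 0},{"dx": 0,"dy": 0,"dz": 0,"rx": 0,"ry": 0,"rz": 0}], jaw=75)

```text
clock: 6.2
tcp_pos: [0.4581, -0.0836, 0.0673]
orientation: [2.139, 2.301, 0.0]
contact_force: [-0.3, -0.6, 0.2]
grip_width: 0.0752
gripper_force: 0.0
```

Call:
send_rows(deltas=[{"dx": 0,"dy": 0,"dz": 10,"rx": 0,"ry": 0,"rz": 0},{"dx": 0,"dy": 0,"dz": 35,"rx": 0,"ry": 0,"rz": 0},{"dx": 0,"dy": 0,"dz": 70,"rx": 0,"ry": 0,"rz": 0},{"dx": 0,"dy": 0,"dz": 100,"rx": 0,"ry": 0,"rz": 0},{"dx": 0,"dy": 0,"dz": 120,"rx": 0,"ry": 0,"rz": 0}])

```text
clock: 6.62
tcp_pos: [0.4589, -0.0833, 0.1908]
orientation: [2.137, 2.299, 0.003]
contact_force: [0.3, 0.7, 0.3]
grip_width: 0.0752
gripper_force: 0.0
```

```bash
python3 - <<'E'
from meas import *
o=r.get_obs(); print(o['tcp_pos'],o['grip_width'],o['contact_force'])
for n in('side','scene'):
    f=grab(n,n+'2'); P=f['P']
    near=np.hypot(P[...,0]-.458,P[...,1]+.083)<.045
    t=P[near&(P[...,2]>.082)&(P[...,2]<.1)]; print(n,len(t), t.mean(0) if len(t) else 0)
E
```

```text
[ 0.45891232 -0.08333599  0.19075256] 0.07524921284620179 [0.26895743 0.6846634  0.28339237]
side 144 [ 0.4545546  -0.08082962  0.08870225]
scene 94 [ 0.45939125 -0.08676957  0.0874289 ]
```

View pics/side2.png

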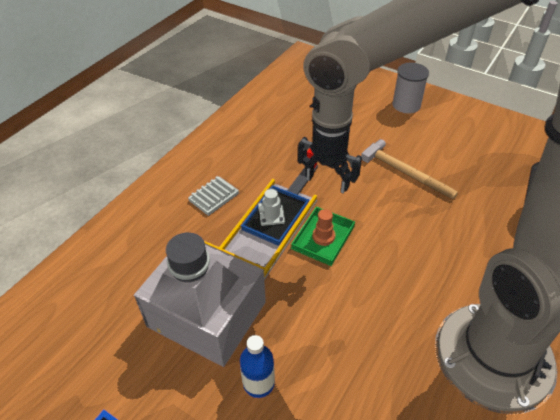

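The stray stands upright in the tray at (325,227), and the load and carrier are unchanged. Next is the handle.

Call:
send_rows(deltas=[{"dx": 15,"dy": -20,"dz": 0,"rx": 0,"ry": 0,"rz": 0},{"dx": 36,"dy": -48,"dz": 0,"rx": 0,"ry": 0,"rz": 0},{"dx": 57,"dy": -76,"dz": 0,"rx": 0,"ry": 0,"rz": 0},{"dx": 78,"dy": -104,"dz": 0,"rx": 0,"ry": 0,"rz": 0},{"dx": 99,"dy": -132,"dz": 0,"rx": 0,"ry": 0,"rz": 0}])

```text
clock: 7.13
tcp_pos: [0.5572, -0.2169, 0.1868]
orientation: [-2.138, -2.3, 0.001]
contact_force: [0.8, 0.7, -0.1]
grip_width: 0.075
gripper_force: 0.0
```

Call:
send_rows(deltas=[{"dx": 20,"dy": -26,"dz": 0,"rx": 0,"ry": 0,"rz": 0},{"dx": 36,"dy": -48,"dz": 0,"rx": 0,"ry": 0,"rz": 0},{"dx": 46,"dy": -64,"dz": 0,"rx": 0,"ry": 0,"rz": 0},{"dx": 46,"dy": -64,"dz": 0,"rx": 0,"ry": 0,"rz": 0},{"dx": 46,"dy": -64,"dz": 0,"rx": 0,"ry": 0,"rz": 0}])

```text
clock: 7.55
tcp_pos: [0.6025, -0.2802, 0.1862]
orientation: [-2.139, -2.298, 0.0]
contact_force: [-0.1, 1.1, -0.3]
grip_width: 0.0749
gripper_force: 0.0
```

```bash
python3 - <<'E'
from meas import *
o=r.get_obs(); print(o['tcp_pos'],o['orientation'],o['contact_force'])
f=grab('wrist','w3'); P=f['P']; H,S=f['hsv'][...,0].astype(int),f['hsv'][...,1]
m=((H<8)|(H>172))&(S>170)&(np.hypot(P[...,0]-.605,P[...,1]+.28)<.04)
t=P[m&(P[...,2]>.068)&(P[...,2]<.08)]
if len(t): print(len(t),np.median(t,axis=0),cv2.minAreaRect((t[:,:2]*1000).astype(np.float32)))
y=P[masks(f['hsv'])['yellow']&(P[...,2]>.015)&(P[...,2]<.03)]
if len(y)>50:
    print(y.min(0),y.max(0))
    side=np.where(y[:,0]-(.586-.072*y[:,1])>0,1,-1)
    s=least_squares(lambda q:(y[:,0]-q[0])*np.cos(q[1])+y[:,1]*np.sin(q[1])-side*.063,[.59,.07],loss='soft_l1',f_scale=.002); print(s.x[0],np.degrees(s.x[1]),np.std(s.fun))
E
```

```text
[ 0.6024888  -0.28019462  0.18617504] [-2.13947846e+00 -2.29808872e+00  4.47377556e-04] [-0.10425186  1.07813923 -0.25354031]
768 [ 0.60494632 -0.27936532  0.07352187] ((605.3575439453125, -280.2393493652344), (23.397327423095703, 23.168184280395508), 3.7056338787078857)
[ 0.52958668 -0.18465876  0.01753055] [ 0.66723737 -0.11431407  0.02522428]
0.5872559925434521 4.257678851122425 0.002358711544100303
```

Call:
send_rows(deltas=[{"dx": 2.5,"dy": 0.5,"dz": -20,"rx": 0,"ry": 0,"rz": 0},{"dx": 2.5,"dy": 0.5,"dz": -50,"rx": 0,"ry": 0,"rz": 0},{"dx": 2.5,"dy": 0.5,"dz": -80,"rx": 0,"ry": 0,"rz": 0},{"dx": 2.5,"dy": 0.5,"dz": -95,"rx": 0,"ry": 0,"rz": 0},{"dx": 2.5,"dy": 0.5,"dz": -100,"rx": 0,"ry": 0,"rz": 0}])

```text
clock: 8.02
tcp_pos: [0.6031, -0.2772, 0.0843]
orientation: [-2.133, -2.299, 0.003]
contact_force: [-0.6, 0.1, -0.4]
grip_width: 0.0749
gripper_force: 0.0
```

Call:
send_rows(deltas=[{"dx": 0,"dy": 0,"dz": -15,"rx": 0,"ry": 0,"rz": 0},{"dx": 0,"dy": 0,"dz": -28,"rx": 0,"ry": 0,"rz": 0},{"dx": 0,"dy": 0,"dz": -36,"rx": 0,"ry": 0,"rz": 0},{"dx": 0,"dy": 0,"dz": -36,"rx": 0,"ry": 0,"rz": 0}])

```text
clock: 8.35
tcp_pos: [0.6045, -0.2787, 0.0496]
orientation: [-2.137, -2.299, 0.001]
contact_force: [-1.2, 0.6, -0.6]
grip_width: 0.0753
gripper_force: 0.0
```

Call:
send_rows(deltas=[{"dx": 0,"dy": 0,"dz": 0,"rx": 0,"ry": 0,"rz": 0},{"dx": 0,"dy": 0,"dz": 0,"rx": 0,"ry": 0,"rz": 0},{"dx": 0,"dy": 0,"dz": 0,"rx": 0,"ry": 0,"rz": 0},{"dx": 0,"dy": 0,"dz": 0,"rx": 0,"ry": 0,"rz": 0},{"dx": 0,"dy": 0,"dz": 0,"rx": 0,"ry": 0,"rz": 0}], jaw=10, newtons=50)

```text
clock: 8.77
tcp_pos: [0.6061, -0.2793, 0.0522]
orientation: [2.139, 2.299, 0.001]
contact_force: [-0.8, 0.0, 1.1]
grip_width: 0.0233
gripper_force: 50.7
```

Call:
send_rows(deltas=[{"dx": -0.1,"dy": 2,"dz": 0,"rx": 0,"ry": 0,"rz": 0},{"dx": -0.4,"dy": 6,"dz": 0,"rx": 0,"ry": 0,"rz": 0},{"dx": -0.9,"dy": 12,"dz": 0,"rx": 0,"ry": 0,"rz": 0},{"dx": -1.4,"dy": 19,"dz": 0,"rx": 0,"ry": 0,"rz": 0},{"dx": -2.0,"dy": 27,"dz": 0,"rx": 0,"ry": 0,"rz": 0}])

```text
clock: 9.18
tcp_pos: [0.6038, -0.2556, 0.0523]
orientation: [2.14, 2.295, -0.003]
contact_force: [0.8, -6.9, 3.9]
grip_width: 0.0237
gripper_force: 50.7
```

Call:
send_rows(deltas=[{"dx": -0.6,"dy": 8,"dz": 0,"rx": 0,"ry": 0,"rz": 0},{"dx": -1.2,"dy": 16,"dz": 0,"rx": 0,"ry": 0,"rz": 0},{"dx": -1.8,"dy": 24,"dz": 0,"rx": 0,"ry": 0,"rz": 0},{"dx": -2.4,"dy": 32,"dz": 0,"rx": 0,"ry": 0,"rz": 0},{"dx": -2.9,"dy": 40,"dz": 0,"rx": 0,"ry": 0,"rz": 0}])

```text
clock: 9.6
tcp_pos: [0.6009, -0.215, 0.0522]
orientation: [2.139, 2.296, -0.002]
contact_force: [0.4, -6.4, 3.7]
grip_width: 0.0235
gripper_force: 50.8
```

Call:
send_rows(deltas=[{"dx": -0.6,"dy": 8,"dz": 0,"rx": 0,"ry": 0,"rz": 0},{"dx": -1.2,"dy": 16,"dz": 0,"rx": 0,"ry": 0,"rz": 0},{"dx": -1.8,"dy": 24,"dz": 0,"rx": 0,"ry": 0,"rz": 0},{"dx": -2.4,"dy": 32,"dz": 0,"rx": 0,"ry": 0,"rz": 0},{"dx": -2.9,"dy": 40,"dz": 0,"rx": 0,"ry": 0,"rz": 0}])

```text
clock: 10.02
tcp_pos: [0.5981, -0.175, 0.0522]
orientation: [2.139, 2.296, -0.002]
contact_force: [0.7, -6.9, 3.2]
grip_width: 0.0232
gripper_force: 50.8
```

Call:
send_rows(deltas=[{"dx": -0.6,"dy": 8,"dz": 0,"rx": 0,"ry": 0,"rz": 0},{"dx": -1.2,"dy": 16,"dz": 0,"rx": 0,"ry": 0,"rz": 0},{"dx": -1.8,"dy": 24,"dz": 0,"rx": 0,"ry": 0,"rz": 0},{"dx": -2.3,"dy": 31,"dz": 0,"rx": 0,"ry": 0,"rz": 0},{"dx": -2.6,"dy": 36,"dz": 0,"rx": 0,"ry": 0,"rz": 0}])

```text
clock: 10.43
tcp_pos: [0.5956, -0.1384, 0.0522]
orientation: [2.139, 2.297, -0.002]
contact_force: [0.8, -7.3, 3.3]
grip_width: 0.0234
gripper_force: 50.8
```

```bash
python3 - <<'E'
from meas import *
o=r.get_obs(); print(o['tcp_pos'],o['contact_force'])
f=grab('wrist','w4')
E
```

```text
[ 0.59560982 -0.13839049  0.05219937] [ 0.83396398 -7.32560869  3.2924175 ]
```

View pics/w4.png

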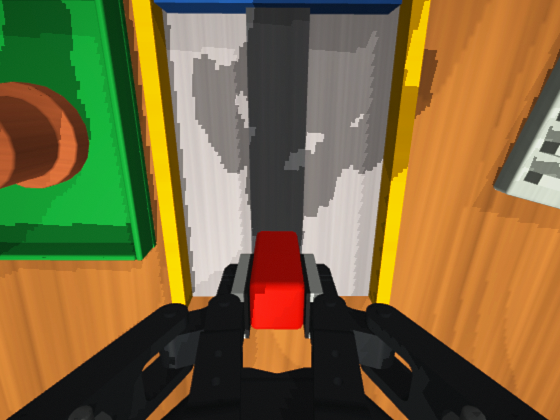

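The handle is squarely gripped at (277,280), the stem is centred between the rails, and the stray stands clear in the tray at left. I continue pushing.

Call:
send_rows(deltas=[{"dx": -0.4,"dy": 6,"dz": 0,"rx": 0,"ry": 0,"rz": 0},{"dx": -1.0,"dy": 14,"dz": 0,"rx": 0,"ry": 0,"rz": 0},{"dx": -1.6,"dy": 22,"dz": 0,"rx": 0,"ry": 0,"rz": 0},{"dx": -2.2,"dy": 30,"dz": 0,"rx": 0,"ry": 0,"rz": 0},{"dx": -2.8,"dy": 38,"dz": 0,"rx": 0,"ry": 0,"rz": 0}])

```text
clock: 10.9
tcp_pos: [0.593, -0.1011, 0.0522]
orientation: [2.14, 2.295, -0.002]
contact_force: [0.1, -8.3, 4.1]
grip_width: 0.0233
gripper_force: 51.0
```

Call:
send_rows(deltas=[{"dx": -0.6,"dy": 8,"dz": 0,"rx": 0,"ry": 0,"rz": 0},{"dx": -1.2,"dy": 16,"dz": 0,"rx": 0,"ry": 0,"rz": 0},{"dx": -1.8,"dy": 24,"dz": 0,"rx": 0,"ry": 0,"rz": 0},{"dx": -2.4,"dy": 32,"dz": 0,"rx": 0,"ry": 0,"rz": 0},{"dx": -2.9,"dy": 40,"dz": 0,"rx": 0,"ry": 0,"rz": 0}])

```text
clock: 11.32
tcp_pos: [0.5901, -0.0613, 0.0522]
orientation: [2.14, 2.295, -0.002]
contact_force: [0.5, -8.5, 5.8]
grip_width: 0.0232
gripper_force: 51.1
```

Call:
send_rows(deltas=[{"dx": -0.6,"dy": 8,"dz": 0,"rx": 0,"ry": 0,"rz": 0},{"dx": -1.2,"dy": 16,"dz": 0,"rx": 0,"ry": 0,"rz": 0},{"dx": -1.8,"dy": 24,"dz": 0,"rx": 0,"ry": 0,"rz": 0},{"dx": -2.4,"dy": 32,"dz": 0,"rx": 0,"ry": 0,"rz": 0},{"dx": -2.9,"dy": 40,"dz": 0,"rx": 0,"ry": 0,"rz": 0}])

```text
clock: 11.73
tcp_pos: [0.5873, -0.0214, 0.0522]
orientation: [2.14, 2.295, -0.003]
contact_force: [1.3, -9.0, 6.1]
grip_width: 0.0228
gripper_force: 51.2
```

Call:
send_rows(deltas=[{"dx": -0.5,"dy": 7,"dz": 0,"rx": 0,"ry": 0,"rz": 0},{"dx": -0.9,"dy": 13,"dz": 0,"rx": 0,"ry": 0,"rz": 0},{"dx": -1.3,"dy": 18,"dz": 0,"rx": 0,"ry": 0,"rz": 0},{"dx": -1.6,"dy": 22,"dz": 0,"rx": 0,"ry": 0,"rz": 0},{"dx": -1.8,"dy": 25,"dz": 0,"rx": 0,"ry": 0,"rz": 0}])

```text
clock: 12.15
tcp_pos: [0.5855, 0.0038, 0.0522]
orientation: [2.139, 2.296, -0.003]
contact_force: [0.6, -9.0, 6.9]
grip_width: 0.0232
gripper_force: 51.2
```

Call:
send_rows(deltas=[{"dx": -0.2,"dy": 2,"dz": 0,"rx": 0,"ry": 0,"rz": 0},{"dx": -0.3,"dy": 4,"dz": 0,"rx": 0,"ry": 0,"rz": 0},{"dx": -0.4,"dy": 6,"dz": 0,"rx": 0,"ry": 0,"rz": 0},{"dx": -0.6,"dy": 8,"dz": 0,"rx": 0,"ry": 0,"rz": 0},{"dx": -0.7,"dy": 10,"dz": 0,"rx": 0,"ry": 0,"rz": 0}])

```text
clock: 12.57
tcp_pos: [0.5849, 0.0132, 0.0522]
orientation: [2.14, 2.295, -0.003]
contact_force: [0.4, -9.6, 6.9]
grip_width: 0.0236
gripper_force: 51.3
```

Call:
send_rows(deltas=[{"dx": -0.2,"dy": 2,"dz": 0,"rx": 0,"ry": 0,"rz": 0},{"dx": -0.3,"dy": 4,"dz": 0,"rx": 0,"ry": 0,"rz": 0},{"dx": -0.4,"dy": 6,"dz": 0,"rx": 0,"ry": 0,"rz": 0},{"dx": -0.6,"dy": 8,"dz": 0,"rx": 0,"ry": 0,"rz": 0},{"dx": -0.7,"dy": 10,"dz": 0,"rx": 0,"ry": 0,"rz": 0}])

```text
clock: 12.98
tcp_pos: [0.5842, 0.0231, 0.0522]
orientation: [2.14, 2.295, -0.003]
contact_force: [0.6, -9.1, 6.7]
grip_width: 0.0233
gripper_force: 51.3
```

Call:
send_rows(deltas=[{"dx": -0.1,"dy": 1,"dz": 0,"rx": 0,"ry": 0,"rz": 0},{"dx": -0.1,"dy": 2,"dz": 0,"rx": 0,"ry": 0,"rz": 0},{"dx": -0.2,"dy": 3,"dz": 0,"rx": 0,"ry": 0,"rz": 0},{"dx": -0.3,"dy": 4,"dz": 0,"rx": 0,"ry": 0,"rz": 0},{"dx": -0.4,"dy": 5,"dz": 0,"rx": 0,"ry": 0,"rz": 0}])

```text
clock: 13.4
tcp_pos: [0.5838, 0.0281, 0.0522]
orientation: [2.14, 2.295, -0.003]
contact_force: [1.4, -9.0, 6.4]
grip_width: 0.0232
gripper_force: 51.3
```

Call:
send_rows(deltas=[{"dx": -0.1,"dy": 1,"dz": 0,"rx": 0,"ry": 0,"rz": 0},{"dx": -0.1,"dy": 2,"dz": 0,"rx": 0,"ry": 0,"rz": 0},{"dx": -0.2,"dy": 3,"dz": 0,"rx": 0,"ry": 0,"rz": 0}])

```text
clock: 13.65
tcp_pos: [0.5837, 0.0311, 0.0522]
orientation: [2.14, 2.295, -0.003]
contact_force: [1.1, -8.7, 7.4]
grip_width: 0.0231
gripper_force: 51.3
```

Call:
send_rows(deltas=[{"dx": -0.1,"dy": 1,"dz": 0,"rx": 0,"ry": 0,"rz": 0},{"dx": -0.1,"dy": 2,"dz": 0,"rx": 0,"ry": 0,"rz": 0},{"dx": -0.2,"dy": 3,"dz": 0,"rx": 0,"ry": 0,"rz": 0}])

```text
clock: 13.9
tcp_pos: [0.5835, 0.034, 0.0522]
orientation: [2.14, 2.295, -0.003]
contact_force: [0.6, -9.9, 8.0]
grip_width: 0.0233
gripper_force: 51.4
```

Call:
send_rows(deltas=[{"dx": -0.1,"dy": 1,"dz": 0,"rx": 0,"ry": 0,"rz": 0},{"dx": -0.1,"dy": 2,"dz": 0,"rx": 0,"ry": 0,"rz": 0}])

```text
clock: 14.07
tcp_pos: [0.5833, 0.036, 0.0522]
orientation: [2.14, 2.295, -0.003]
contact_force: [-0.2, -9.5, 7.2]
grip_width: 0.0233
gripper_force: 51.4
```

Call:
send_rows(deltas=[{"dx": -0.1,"dy": 1,"dz": 0,"rx": 0,"ry": 0,"rz": 0},{"dx": -0.1,"dy": 2,"dz": 0,"rx": 0,"ry": 0,"rz": 0}])

```text
clock: 14.23
tcp_pos: [0.5832, 0.038, 0.0522]
orientation: [2.14, 2.295, -0.003]
contact_force: [0.6, -9.5, 8.7]
grip_width: 0.0237
gripper_force: 51.4
```

Call:
send_rows(deltas=[{"dx": -0.1,"dy": 1,"dz": 0,"rx": 0,"ry": 0,"rz": 0},{"dx": -0.1,"dy": 2,"dz": 0,"rx": 0,"ry": 0,"rz": 0}])

```text
clock: 14.4
tcp_pos: [0.5831, 0.04, 0.0522]
orientation: [2.14, 2.295, -0.003]
contact_force: [0.7, -9.3, 8.7]
grip_width: 0.0229
gripper_force: 51.4
```

Call:
send_rows(deltas=[{"dx": -0.1,"dy": 1,"dz": 0,"rx": 0,"ry": 0,"rz": 0},{"dx": -0.1,"dy": 2,"dz": 0,"rx": 0,"ry": 0,"rz": 0}])

```text
clock: 14.57
tcp_pos: [0.5831, 0.0406, 0.0522]
orientation: [2.14, 2.293, -0.006]
contact_force: [0.6, -15.4, 8.9]
grip_width: 0.0234
gripper_force: 51.5
```

Call:
send_rows(deltas=[{"dx": 0,"dy": 1,"dz": 0,"rx": 0,"ry": 0,"rz": 0},{"dx": 0,"dy": 1,"dz": 0,"rx": 0,"ry": 0,"rz": 0}])

```text
clock: 14.73
tcp_pos: [0.5831, 0.0406, 0.0522]
orientation: [2.14, 2.292, -0.007]
contact_force: [0.0, -15.0, 9.4]
grip_width: 0.0233
gripper_force: 51.5
```

```bash
python3 - <<'E'
from meas import *
o=r.get_obs(); print(o['tcp_pos'],o['contact_force'])
f=grab('scene','s4'); cv2.imwrite('pics/s4c.png',cv2.resize(f['frame'][100:320,180:480],None,fx=2.6,fy=2.6,interpolation=cv2.INTER_CUBIC))
E
```

```text
[0.5830979  0.04059048 0.05218213] [ 1.03065439e-02 -1.49999231e+01  9.36166392e+00]
```

View pics/s4c.png

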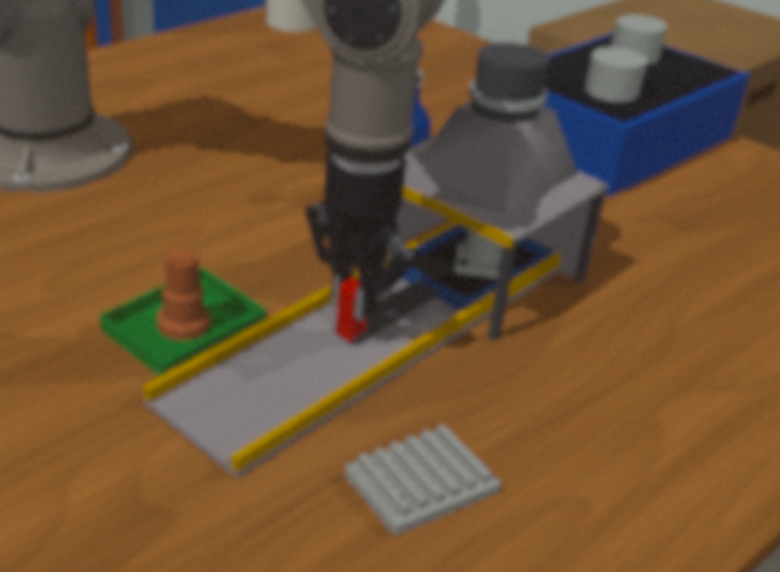

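The carrier is under the hood with the load standing at (480,255) in the crop, and the stray is upright in the tray. I push once more to confirm the hard stop.

Call:
send_rows(deltas=[{"dx": 0,"dy": 1.5,"dz": 0,"rx": 0,"ry": 0,"rz": 0},{"dx": 0,"dy": 3,"dz": 0,"rx": 0,"ry": 0,"rz": 0},{"dx": 0,"dy": 3,"dz": 0,"rx": 0,"ry": 0,"rz": 0}])

```text
clock: 15.03
tcp_pos: [0.5832, 0.0407, 0.0522]
orientation: [2.142, 2.288, -0.011]
contact_force: [0.3, -22.1, 9.7]
grip_width: 0.0235
gripper_force: 51.7
```

```bash
python3 - <<'E'
from meas import *
for n in('scene','side'):
    f=grab(n); P=f['P']; H,S=f['hsv'][...,0].astype(int),f['hsv'][...,1]
    b=P[masks(f['hsv'])['blue']&(P[...,2]>.015)&(P[...,2]<.035)&(P[...,0]>.48)&(P[...,0]<.7)&(P[...,1]>.05)&(P[...,1]<.4)]
    if len(b): print(n,len(b),'carrier blue',b.min(0),b.max(0))
    w=P[(P[...,2]>.07)&(P[...,2]<.11)&(S<60)&(P[...,0]>.5)&(P[...,0]<.63)&(P[...,1]>.16)&(P[...,1]<.32)]
    if len(w): print('load/walls',len(w),np.median(w,axis=0))
    l=P[(masks(f['hsv'])['yellow'])&(P[...,2]>.1)&(P[...,2]<.14)]
    e=(l[:,1]-0)*np.cos(.073)+(l[:,0]-.5765)*-np.sin(-.073); print('lintel along-y',np.percentile(e,[1,10,50,90,99]).round(4))
    if n=='scene':
        p=P[(P[...,2]>.03)&(P[...,2]<.11)&(P[...,0]>.64)&(P[...,0]<.69)&(P[...,1]>.12)&(P[...,1]<.36)&(S<80)]; print('posts',np.percentile(p[:,1],[0,5,50,95,100]).round(4))
E
```

```text
scene 77 carrier blue [0.51325536 0.15985184 0.01518977] [0.62472339 0.32348113 0.02415776]
lintel along-y [0.1434 0.1453 0.1606 0.1641 0.1668]
posts [0.1578 0.1597 0.3245 0.3308 0.3338]
lintel along-y [0.1377 0.1401 0.1471 0.1565 0.1592]
```

Hard stop confirmed: the force rose to 22 N with no motion, and the carrier front is at y≈0.323 against the wall at ≈0.325. Releasing.

Call:
send_rows(deltas=[{"dx": 0,"dy": 0,"dz": 0,"rx": 0,"ry": 0,"rz": 0},{"dx": 0,"dy": 0,"dz": 0,"rx": 0,"ry": 0,"rz": 0},{"dx": 0,"dy": 0,"dz": 0,"rx": 0,"ry": 0,"rz": 0},{"dx": 0,"dy": 0,"dz": 0,"rx": 0,"ry": 0,"rz": 0},{"dx": 0,"dy": 0,"dz": 0,"rx": 0,"ry": 0,"rz": 0}], jaw=65)

```text
clock: 15.55
tcp_pos: [0.5817, 0.0509, 0.0512]
orientation: [-2.137, -2.302, -0.0]
contact_force: [-0.1, 0.0, 0.2]
grip_width: 0.0651
gripper_force: 0.0
```

Call:
send_rows(deltas=[{"dx": 0,"dy": 0,"dz": 8,"rx": 0,"ry": 0,"rz": 0},{"dx": 0,"dy": 0,"dz": 25,"rx": 0,"ry": 0,"rz": 0},{"dx": 0,"dy": 0,"dz": 55,"rx": 0,"ry": 0,"rz": 0},{"dx": 0,"dy": 0,"dz": 85,"rx": 0,"ry": 0,"rz": 0},{"dx": 0,"dy": -20,"dz": 115,"rx": 0,"ry": 0,"rz": 0}])

```text
clock: 15.97
tcp_pos: [0.5816, 0.035, 0.1683]
orientation: [-2.129, -2.307, -0.004]
contact_force: [0.9, 0.0, 0.4]
grip_width: 0.0651
gripper_force: 0.0
```

Call:
send_rows(deltas=[{"dx": 0,"dy": -30,"dz": 10,"rx": 0,"ry": 0,"rz": 0},{"dx": 0,"dy": -65,"dz": 20,"rx": 0,"ry": 0,"rz": 0},{"dx": 0,"dy": -100,"dz": 20,"rx": 0,"ry": 0,"rz": 0},{"dx": 0,"dy": -120,"dz": 20,"rx": 0,"ry": 0,"rz": 0},{"dx": 0,"dy": -120,"dz": 20,"rx": 0,"ry": 0,"rz": 0}])

```text
clock: 16.38
tcp_pos: [0.5816, -0.0968, 0.1869]
orientation: [2.147, 2.291, -0.003]
contact_force: [-0.1, -0.9, 0.3]
grip_width: 0.0648
gripper_force: 0.0
```

```bash
python3 - <<'E'
from meas import *
o=r.get_obs(); print(o['tcp_pos'],o['contact_force'])
f=grab('scene','s5'); P=f['P']; cv2.imwrite('pics/s5c.png',cv2.resize(f['frame'][100:320,80:480],None,fx=2,fy=2,interpolation=cv2.INTER_CUBIC))
b=P[masks(f['hsv'])['blue']&(P[...,2]>.015)&(P[...,2]<.035)&(P[...,0]>.48)&(P[...,0]<.7)&(P[...,1]>.05)&(P[...,1]<.4)]
print(b.min(0),b.max(0))
for n in('scene','wrist'):
    f=grab(n); P=f['P']; H,S=f['hsv'][...,0].astype(int),f['hsv'][...,1]
    t=P[((H<8)|(H>172))&(S>170)&(np.hypot(P[...,0]-.583,P[...,1]-.04)<.04)&(P[...,2]>.068)&(P[...,2]<.08)]
    if len(t): print(n,cv2.minAreaRect((t[:,:2]*1000).astype(np.float32)))
E
```

```text
[ 0.58160504 -0.09675784  0.18686424] [-0.12029633 -0.91449551  0.33234491]
[0.51399864 0.15764921 0.01504996] [0.62457201 0.32399174 0.0250357 ]
scene ((585.557861328125, 36.77284240722656), (16.919677734375, 21.26740837097168), 4.41346549987793)
wrist ((582.8589477539062, 38.92302703857422), (23.362003326416016, 24.464401245117188), 3.916452407836914)
```

View pics/s5c.png

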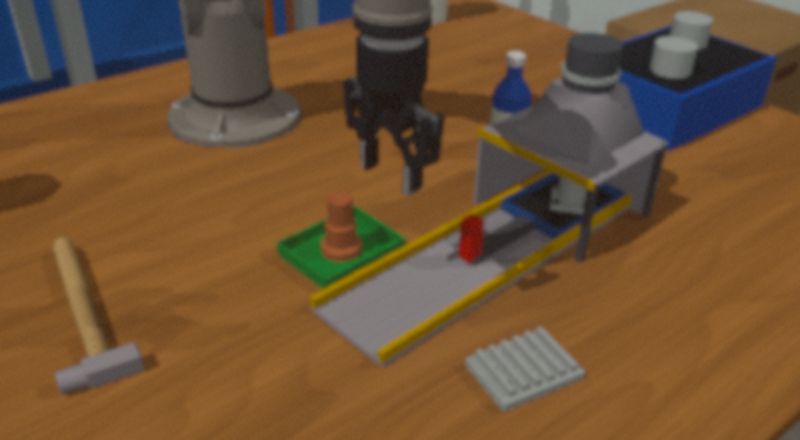

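The carrier is home, with the handle at (471,240) and the load upright under the hood at (570,195). The stray is upright in the tray at (341,228), the bystanders look unmoved, and the gripper is clear of everything.

```bash
python3 -c "
from bench import r
print(r.hand_in())"
```

```text
the job is handed in; nothing more can be done
None
```

The job is handed in at about 16.5 s of the 54 s allowed; no verdict came back. The copper casting stands upright in the green tray, and the carrier is home against the end wall with its aluminium casting still standing. The hammer, cover and bottle were not touched.

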